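Take the soap drawer out of a washer's dispenser box

TASK

The soap drawer of this washer's dispenser box stands ajar and has to come out for cleaning. Draw it forward by its tall front plate until it meets its stop without forcing it, then push the ribbed release tab in the middle of the drawer down so that the catch at the tab's far end tips up over the stop, and with the tab held down draw the drawer past; the tab and its catch are thin plastic, so load them gently (never more than 18 N). Finish with the drawer right out of the box, lying flat on the table just in front of it, and leave the things round about where they are.

Things in the scene. Friction and masses are not known exactly. Their poses are not given: they have to be found in the camera images.
- soap_box: Grey plastic dispenser box of a washer, fixed on the table: 145 mm deep, 130 mm wide at the rim of its mouth, 86 mm high, two hose stubs on the roof up to 107 mm. Origin: on the table under the middle of its mouth; +x points into the box, the drawer comes out along -x; z up. Bottom plate 4 mm thick, ending at the mouth: a drawn-out drawer tips its front down onto the table by up to 4 mm.
- box_mouth (a point): Middle of the box's mouth, 4 mm over the table, axes as the box's. A small fixed stop lug stands hidden behind it, on the centre line: its rear face is 17 to 45 mm behind the mouth and its top 22 to 25.5 mm over the table; both vary from box to box, so it must be felt.
- drawer: Loose white soap drawer, 0.2 to 0.5 kg, 2 mm play in the box: 120 mm long (x -60 to +60), 104 wide, outer walls 34 high; two trays, between them a 40 mm channel with 26 mm walls. Origin: middle of its underside, axes as the box's. Starts 30 to 45 mm open (origin 30 to 15 mm behind the mouth); the stop holds it with the origin 20 to 50 mm in front of the mouth; right out: more than 82 mm in front.
- fascia_top (a point): Middle of the top edge of the drawer's upright front plate (drawer x = -65 mm, z = 80 mm), axes as the drawer's. The plate is 126 mm wide, 80 mm high and 10 mm thick (its rolled top edge looks 14 mm). It can be pinched here front to back; behind its upper half there is only air as far as the mouth of the box.
- tab_pad (a point): Middle of the top of the ribbed pad of the white release tab, at drawer x = -27 mm, z = 33 mm; moves with the tab, a rocker in the drawer's channel on a pin 42 mm behind this point and 6 mm below it. Pad 34 mm wide, 26 mm of flat length; along its front edge a lip stands 6 mm above it, its rear face 11 mm in front of this point, against which a fingertip can pull the drawer.
- release_tab (a joint): Angle of the tab, rad: 0 at rest (sprung), growing to 0.18 as the pad is pushed down (7.6 mm at the pad, a hard end). The push takes about 3 N to begin and 8 N at the end, more while the catch is pulled against the stop. The catch clears the stop at 0.05 to 0.15 rad, depending on the hidden lug. The 18 N count all loads on the tab together, finger and stop.
- tab_catch (a point): Lower end of the catch, a 6 mm thick, 16 mm wide hook that hangs behind the drawer from the tab's rear arm (drawer x = +69 mm, 13.5 mm over the drawer's underside at rest) and hooks behind the stop lug. It rises about 54 mm per rad of the tab.
- scoop: White soap scoop, 68 x 135 x 52 mm, loose, left of the box; leave it. Origin: middle of its underside.
- brush: Lint brush, 30 x 85 x 23 mm, loose, left of the drawer's path; leave it. Origin: middle of its underside.
- coupling: White drain coupling, a tube 42 mm across and 50 mm high, loose, right of the box; leave it. Origin: middle of its underside.
- tape: Roll of black tape, 62 mm across and 19 mm high, loose, left of the box's mouth; leave it. Origin: middle of its underside.

How it is judged:
On the way, in this order (a step that is already met when the one before it is completed fails the run):
1. the drawer is drawn forward until its catch meets the stop (origin over 15 mm in front of the mouth, over 1 N on the catch, no finger on the tab) (x of drawer in the frame of soap_box below -0.015 m and contact force between release_tab and anything else above 1 N and contact force between the fingers and release_tab below 0.1 N), for 0.1 s.
2. the fingers press the release tab so that its catch tips up (tab angle over 0.06 rad) (value of joint release_tab above 0.06 rad and contact force between the fingers and release_tab above 1 N), for 0.2 s.
At the end, for the whole second after the job is handed in: The drawer's origin is 82 to 250 mm in front of the box's mouth and within 100 mm of its centre line; the drawer lies flat on the table (underside within 4 mm, tilt under 0.05 rad), at rest, the tab sprung back (under 0.03 rad) (x of drawer in the frame of soap_box between -0.25 and -0.082 m and y of drawer in the frame of soap_box between -0.1 and 0.1 m and height (world z) of drawer below 0.004 m and angle between drawer's own z axis and vertical below 0.05 rad and linear speed of drawer below 0.01 m/s and value of joint release_tab below 0.03 rad); the robot touches nothing.
It fails at once if the release tab with its catch is loaded with more than 18 N by anything (fingers or stop) (contact force between release_tab and anything else above 18 N).
It fails at once if the scoop is moved more than 30 mm (distance of scoop from where it was at the start of the episode above 0.03 m).
It fails at once if the brush is moved more than 30 mm (distance of brush from where it was at the start of the episode above 0.03 m).
It fails at once if the coupling is moved more than 30 mm (distance of coupling from where it was at the start of the episode above 0.03 m).
It fails at once if the tape is moved more than 30 mm (distance of tape from where it was at the start of the episode above 0.03 m).
It also fails if it takes over 72 s, if anything falls off the work surface, if the arm or the gripper's body presses on something with over 40 N, if the wrist force passes 120 N, or if a joint passes its speed limit or range.

ROBOT

A 6-joint arm with a two-finger parallel gripper is mounted at the origin on a cart in front of the work surface, level with it; the furniture and walls round the work are solid. World frame = base frame: x ahead of the robot, y to its left, z up, the work surface at z = 0. Lengths are in m, angles in rad, forces in N, time in s.
With the tool pointing down it reaches from about 0.3 to 0.875 m from the base axis. Payload 6.4 kg.
Tool frame: the origin (TCP) lies midway between the tips of the shut fingers; the grasp point (between the pads) lies 19 mm behind it (ctrl.pinch_z is the distance from the TCP to the grasp point, in m); z points along the fingers, y is the line along which they close (so a half turn about z gives the same grasp; the last joint's range is limited). The gripper opens to 85 mm and grips with 20 to 120 N. Pads are 22 mm wide; open, the fingers measure 114 mm over their backs; the gripper's body (76 mm by 85 mm) begins 54 mm behind the grasp point. The pads swing forward as they close: fully open they stand 13 mm farther back than shut.
Start: joints at [-1.459, 0.181, 1.607, -0, 1.354, -0.206], TCP at [0.18, -0.546, 0.202] pointing down, gripper open.
Joint ranges: [-2.99, 2.99], [-0.89, 2.07], [0.3, 2.58], [-1.14, 4.28], [0, 2.63], [-3.12, 3.12]. Speed limits (rad/s): [2.57, 2.57, 3.01, 3.14, 3.14, 3.14].

INTERFACE

Orientations are given as a unit quaternion [w, x, y, z].
In Python, from bench import ctrl gives the robot as it stands.
- The arm moves only by the tool apply_moves, never from a script. Its argument "moves" is a list of rows, each an object with "jaw": the opening, from 0 (shut) to 1 (fully open); "offset": the shift along the tool's x, y, z in mm, a list of three; "rot": the turn, a rotation vector about the tool's x, y, z in degrees, a list of three. In form: [{"jaw": jaw, "offset": [dx, dy, dz], "rot": [ax, ay, az]}, ...]. A call has exactly 5 rows; each row shifts and turns the commanded pose from where the row before left it, along the tool's axes as they then stand; what a row does not reach is not made up. A row lasts 1/8 s, in which the tool goes at most 62.5 mm and 10.7 degrees, less where a joint would pass 70% of its speed; a pose out of reach is approached as far as the arm can. A call is refused whole if a number of a shift passes 62.5 or a number of a turn 10.7, either way. A call with a gripper value outside its range is refused whole. The fingers move at their own pace and stop on an object; the grip force is fixed at half the most. Time passes only in rows, so rows that do not move let the fingers close, or fill a call up. It gives the time, the measured TCP pose, the force, the opening and the grip force at its end, in the units of the state.
- ctrl.get_obs(): the state, without advancing time (a new reading comes with each control period).
- ctrl.camera(name): name is "scene" or "top" or "wrist"; returns (picture, depth): 400x640x3 uint8, red, green, blue; 400x640 float32, m along the optical axis (not along the pixel's ray), 0 where there is no reading.
- ctrl.camera_params(name): a dict with "K" (3x3 intrinsics, pixels), "dist" ([k1, k2, p1, p2, k3] as OpenCV has them; the pictures are not rectified), "cam_to_world" (4x4, takes a point from camera to world coordinates); the wrist camera has in their place "mount" (4x4, takes a point from camera to tool coordinates, whose origin is the TCP and whose axes are the flange's). Camera axes: x right, y down, z forward; pixel columns grow to the right and rows downward; lengths in m; the calibration is good to about 2 mm. A picture is of the moment at which its call begins: read the wrist's pose just before it. camera_params takes no time and is no camera call.
- ctrl.hand_in(): hands the job in; it is judged then, once.
Trained networks look in the newest picture that a camera, given by its name, has taken for a name from the list of things; names that differ only in an ending like _2 or _b are one class to them, and where a whole thing is asked for, a point or a joint stands for the part that bears it (a point fixed in the world has none). Each returns a list of dicts, best first, with "score" (0 to 1); they miss things now and then, are a little off and sometimes report something else, mostly with a low value. They report only what shows in the picture. A call takes as long as a camera call.
- ctrl.outline_of(camera, target): "region" (400x640 bool, what is visible of it) and "position" ([column, row] in pixels, amid what is visible of it).
The state is a dict: "time_s": time; "q": joint angles; "dq": joint speeds; "joint_efforts": joint torques, N m; "eef_pos": TCP position; "eef_rot": TCP orientation; "wrist_force": force on the tool from outside, world axes, zero at the start; "torque": the same for the moment, N m; "opening": opening from 0.0 (shut) to 1.0 (fully open); "grasp_force": force on a finger pad.
Only numpy, scipy, OpenCV 4.12 (cv2) and the standard library are available. Lean on these libraries where they do the work, as an engineer would, in place of code of your own. Each camera call takes 0.05 s, during which the arm holds its last target. There are 200 camera calls.

## Working session

There is one attempt and no reset: what is moved stays moved. The work goes in short steps, Python scripts to look and compute and a tool call to move; the robot and the scene stay as the last step left them, time stands still between calls to the robot, and variables do not carry over. Pictures are saved under pics/ and viewed, at most 10 in all, crops included, and the job is handed in when it is done.

Besides the shell and the picture viewer there is one more tool, called by a JSON object that holds its "method" and its "body", one argument or row to a line. apply_moves: Moves the arm, as the interface text tells. Its arguments: {"type":"object","properties":{"moves":{"type":"array"}},"required":["moves"]}

```bash
mkdir -p pics; ls
cat > h.py <<'E'
import numpy as np, cv2
from bench import ctrl
from scipy.spatial.transform import Rotation as R
def cloud(cam):
    o=ctrl.get_obs(); p=ctrl.camera_params(cam); im,d=ctrl.camera(cam)
    if 'cam_to_world' in p: T=np.array(p['cam_to_world'])
    else:
        q=o['eef_rot']; W=np.eye(4); W[:3,:3]=R.from_quat([q[1],q[2],q[3],q[0]]).as_matrix(); W[:3,3]=o['eef_pos']; T=W@np.array(p['mount'])
    v,u=np.mgrid[:400,:640]
    n=cv2.undistortPoints(np.stack([u,v],-1).reshape(-1,1,2).astype(np.float64),np.array(p['K']),np.array(p['dist'])).reshape(400,640,2)
    P=np.dstack([n[...,0]*d,n[...,1]*d,d])@T[:3,:3].T+T[:3,3]
    P[d==0]=np.nan
    return im,P
def save(n,im): cv2.imwrite('pics/'+n,im[...,::-1])
def st():
    o=ctrl.get_obs(); 
    for k in ['time_s','q','eef_pos','eef_rot','wrist_force','torque','opening','grasp_force']: print(k,np.round(o[k],4))
E
python3 - <<'E'
from h import *
st()
for c in ['top','scene']:
    im,P=cloud(c); save(c+'0.png',im); np.save(c+'0.npy',P)
    for t in ['soap_box','drawer','fascia_top','tab_pad','scoop','brush','coupling','tape']:
        r=ctrl.outline_of(c,t)
        for x in r[:2]:
            m=x['region']; q=P[m]; q=q[~np.isnan(q[:,0])]
            print(c,t,round(x['score'],2),np.round(x['position']),m.sum(),np.round(np.median(q,0),3),np.round(np.percentile(q,2,axis=0),3),np.round(np.percentile(q,98,axis=0),3)) if len(q) else None
E
```

```text
pics
time_s 0.0
q [-1.4593  0.1815  1.608  -0.      1.3538 -0.2063]
eef_pos [ 0.1796 -0.5456  0.201 ]
eef_rot [-9.000e-04  9.874e-01  1.582e-01  0.000e+00]
wrist_force [ 0.1341 -0.8864  0.1686]
torque [ 0.0007 -0.0079 -0.0104]
opening 1.0024
grasp_force 0.0
top soap_box 0.74 [327. 168.] 3868 [0.684 0.206 0.081] [0.616 0.148 0.033] [0.754 0.265 0.106]
top drawer 0.73 [336. 214.] 1325 [0.588 0.196 0.034] [ 0.556  0.141 -0.   ] [0.619 0.249 0.084]
top fascia_top 0.66 [329. 215.] 1329 [0.587 0.197 0.03 ] [ 0.556  0.145 -0.001] [0.619 0.25  0.084]
top fascia_top 0.62 [329. 205.] 172 [0.604 0.197 0.037] [0.591 0.182 0.033] [0.616 0.212 0.043]
top tab_pad 0.45 [331. 206.] 222 [0.604 0.197 0.037] [ 0.589  0.178 -0.   ] [0.617 0.214 0.043]
top scoop 0.63 [328. 166.] 3834 [0.684 0.206 0.081] [0.616 0.147 0.051] [0.753 0.263 0.106]
top scoop 0.56 [250. 191.] 995 [0.645 0.373 0.023] [ 0.605  0.301 -0.   ] [0.691 0.405 0.053]
top brush 0.6 [278. 270.] 469 [0.475 0.314 0.022] [ 0.455  0.276 -0.001] [0.496 0.351 0.025]
top coupling 0.62 [380. 168.] 329 [0.686 0.095 0.039] [ 0.666  0.071 -0.002] [0.
[... 460 characters left out ...]
138 0.005] [0.636 0.257 0.084]
scene fascia_top 0.25 [324. 209.] 131 [0.611 0.201 0.037] [0.6   0.183 0.027] [0.629 0.216 0.039]
scene tab_pad 0.65 [327. 206.] 136 [0.611 0.201 0.037] [0.599 0.183 0.02 ] [0.632 0.217 0.04 ]
scene scoop 0.81 [252. 244.] 1384 [0.65  0.368 0.036] [0.603 0.304 0.003] [0.69  0.406 0.054]
scene brush 0.67 [332. 286.] 647 [0.471 0.318 0.022] [ 0.453  0.28  -0.001] [0.495 0.351 0.025]
scene coupling 0.68 [342. 166.] 230 [0.69  0.092 0.047] [0.665 0.078 0.028] [0.704 0.116 0.052]
scene coupling 0.24 [270. 269.] 743 [0.571 0.368 0.017] [0.545 0.34  0.   ] [0.599 0.395 0.02 ]
scene tape 0.87 [270. 271.] 807 [0.572 0.367 0.017] [ 0.545  0.339 -0.   ] [0.601 0.395 0.02 ]
```

Run:
```python
from h import *
im=cv2.imread('pics/top0.png'); cv2.imwrite('pics/v1.png',cv2.resize(im[110:310,200:440],None,fx=3,fy=3,interpolation=cv2.INTER_CUBIC))
for c in ['top','scene']:
    P=np.load(c+'0.npy').reshape(-1,3)
    m=(P[:,0]>.53)&(P[:,0]<.64)&(P[:,1]>.1)&(P[:,1]<.28)&(P[:,2]>.072)&(P[:,2]<.09)&(P[:,0]<.595)
    q=P[m]; print(c,'fascia',len(q),q.mean(0).round(4),cv2.minAreaRect((q[:,:2]*1000).astype(np.float32)))
    m=(P[:,0]>.6)&(P[:,0]<.8)&(P[:,1]>.12)&(P[:,1]<.29)&(P[:,2]>.075)&(P[:,2]<.115)
    q=P[m]; print(c,'box',len(q),np.median(q,0).round(4),cv2.minAreaRect((q[:,:2]*1000).astype(np.float32)))
```

```text
top fascia 400 [0.5647 0.1944 0.0813] ((564.7520751953125, 194.61074829101562), (13.610631942749023, 125.02587890625), 5.3067946434021)
top box 3723 [0.6842 0.2055 0.0812] ((686.5181274414062, 204.71234130859375), (143.09408569335938, 128.6045379638672), 5.319075584411621)
scene fascia 405 [0.5618 0.201  0.0809] ((563.8930053710938, 196.3564910888672), (14.133438110351562, 126.31398010253906), 5.2738165855407715)
scene box 2780 [0.6781 0.2117 0.0822] ((685.8873901367188, 206.12432861328125), (146.41944885253906, 131.9078826904297), 5.238246440887451)
```

View pics/v1.png

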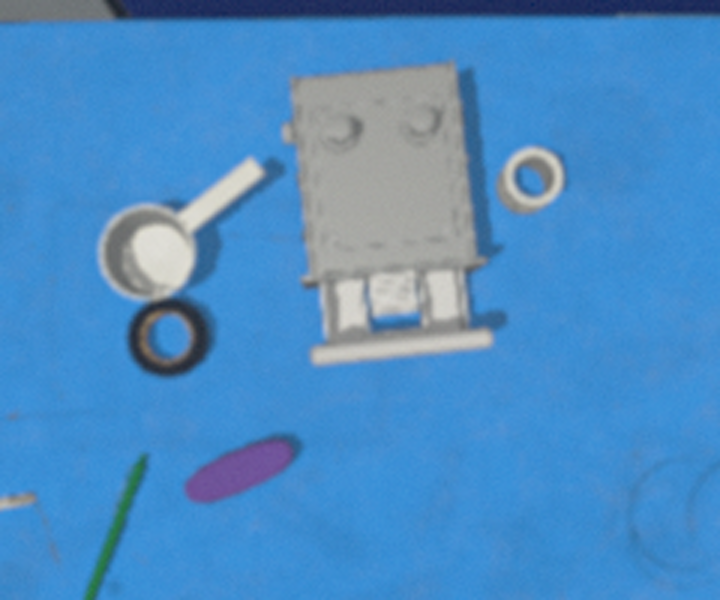

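{"method": "apply_moves", "body": {
  "moves": [
    {"jaw": 0.45, "offset": [40, -39, 0], "rot": [0, 0, 0]},
    {"jaw": 0.45, "offset": [40, -39, 0], "rot": [0, 0, 0]},
    {"jaw": 0.45, "offset": [40, -39, 0], "rot": [0, 0, 0]},
    {"jaw": 0.45, "offset": [40, -39, 0], "rot": [0, 0, 0]},
    {"jaw": 0.45, "offset": [40, -39, 0], "rot": [0, 0, 0]}
  ]
}}

```text
time_s: 1.52
eef_pos: [0.3093, -0.297, 0.2021]
eef_rot: [0.0, 0.987, 0.158, 0.0]
wrist_force: [0.8, 0.2, 0.4]
opening: 0.455
grasp_force: 0.0
```

{"method": "apply_moves", "body": {
  "moves": [
    {"jaw": 0.45, "offset": [40, -39, 0], "rot": [0, 0, 0]},
    {"jaw": 0.45, "offset": [40, -39, 0], "rot": [0, 0, 0]},
    {"jaw": 0.45, "offset": [40, -39, 0], "rot": [0, 0, 0]},
    {"jaw": 0.45, "offset": [40, -39, 0], "rot": [0, 0, 0]},
    {"jaw": 0.45, "offset": [40, -39, 0], "rot": [0, 0, 0]}
  ]
}}

```text
time_s: 2.15
eef_pos: [0.4386, -0.0491, 0.2023]
eef_rot: [0.0, 0.987, 0.158, 0.001]
wrist_force: [1.4, -1.3, -0.1]
opening: 0.45
grasp_force: 0.0
```

{"method": "apply_moves", "body": {
  "moves": [
    {"jaw": 0.45, "offset": [40, -39, 0], "rot": [0, 0, -9]},
    {"jaw": 0.45, "offset": [0, 0, 0], "rot": [0, 0, -10]},
    {"jaw": 0.45, "offset": [0, 0, 0], "rot": [0, 0, -10]},
    {"jaw": 0.45, "offset": [0, 0, 0], "rot": [0, 0, -10]},
    {"jaw": 0.45, "offset": [0, 0, 0], "rot": [0, 0, -10]}
  ]
}}

```text
time_s: 2.78
eef_pos: [0.4636, -0.0011, 0.202]
eef_rot: [0.0, 0.831, 0.556, 0.0]
wrist_force: [-1.2, 0.2, -0.6]
opening: 0.457
grasp_force: 0.0
```

{"method": "apply_moves", "body": {
  "moves": [
    {"jaw": 0.45, "offset": [0, 0, 0], "rot": [0, 0, -10]},
    {"jaw": 0.45, "offset": [0, 0, 0], "rot": [0, 0, -10]},
    {"jaw": 0.45, "offset": [0, 0, 0], "rot": [0, 0, -8]},
    {"jaw": 0.45, "offset": [0, 0, 0], "rot": [0, 0, 0]},
    {"jaw": 0.45, "offset": [0, 0, 0], "rot": [0, 0, 0]}
  ]
}}

```text
time_s: 3.4
eef_pos: [0.4637, -0.0012, 0.202]
eef_rot: [0.0, 0.675, 0.738, 0.0]
wrist_force: [-0.9, 1.6, -0.1]
opening: 0.447
grasp_force: 0.0
```

{"method": "apply_moves", "body": {
  "moves": [
    {"jaw": 0.45, "offset": [46.5, 29.5, 0], "rot": [0, 0, 0]},
    {"jaw": 0.45, "offset": [46.5, 29.5, 0], "rot": [0, 0, 0]},
    {"jaw": 0.45, "offset": [46.5, 29.5, 0], "rot": [0, 0, 0]},
    {"jaw": 0.45, "offset": [46.5, 29.5, 0], "rot": [0, 0, 0]},
    {"jaw": 0.45, "offset": [0, 0, 0], "rot": [0, 0, 0]}
  ]
}}

```text
time_s: 4.03
eef_pos: [0.5648, 0.1979, 0.2011]
eef_rot: [-0.0, 0.674, 0.739, 0.0]
wrist_force: [0.6, 0.0, -0.3]
opening: 0.451
grasp_force: 0.0
```

Run:
```python
from h import *
st(); im,P=cloud('wrist'); save('w1.png',im); np.save('w1.npy',P)
q=P.reshape(-1,3); q=q[~np.isnan(q[:,0])]
print(q.min(0),q.max(0))
m=(q[:,0]>.53)&(q[:,0]<.595)&(q[:,1]>.1)&(q[:,1]<.28)&(q[:,2]>.072)&(q[:,2]<.092); f=q[m]
print(len(f),f.mean(0).round(4),cv2.minAreaRect((f[:,:2]*1000).astype(np.float32)) if len(f) else 0)
for t in ['fascia_top','tab_pad']:
    for x in ctrl.outline_of('wrist',t)[:2]:
        mm=x['region']; s=P[mm]; print(t,x['score'],x['position'],np.nanmedian(s,0).round(4))
```

```text
time_s 4.025
q [1.3850e-01 2.3320e-01 1.5464e+00 7.0000e-04 1.3624e+00 4.5400e-02]
eef_pos [0.5648 0.1979 0.2011]
eef_rot [-4.000e-04  6.735e-01  7.392e-01  1.000e-04]
wrist_force [ 0.6061  0.027  -0.276 ]
torque [-0.014  0.018  0.024]
opening 0.4508
grasp_force 0.0
[-1.25584405 -1.23002177 -0.93525811] [0.96737783 0.62526554 0.33380426]
1409 [0.5623 0.1981 0.083 ] ((562.4332275390625, 194.047119140625), (13.552874565124512, 124.9559097290039), 5.567641735076904)
fascia_top 0.93 [337.6, 180.0] [0.5837 0.1981 0.0372]
fascia_top 0.67 [430.0, 183.0] [0.6798 0.2135 0.0829]
tab_pad 0.79 [354.4, 174.4] [0.602  0.1983 0.0381]
```

View pics/w1.png

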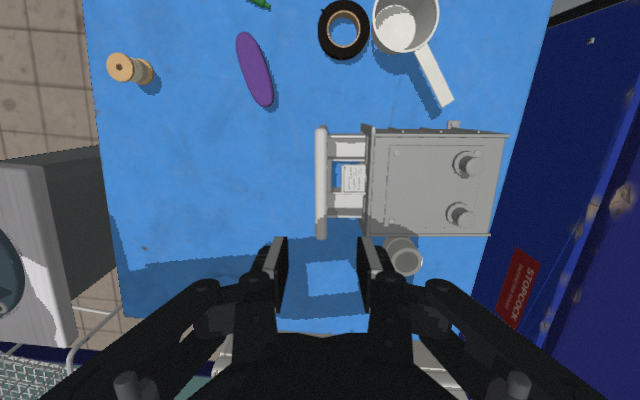

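{"method": "apply_moves", "body": {
  "moves": [
    {"jaw": 0.45, "offset": [-3, -1, 50], "rot": [0, 0, 0]},
    {"jaw": 0.45, "offset": [0, 0, 45], "rot": [0, 0, 0]},
    {"jaw": 0.45, "offset": [0, 0, 30], "rot": [0, 0, 0]},
    {"jaw": 0.45, "offset": [0, 0, 29], "rot": [0, 0, 0]},
    {"jaw": 0.45, "offset": [0, 0, 0], "rot": [0, 0, 0]}
  ]
}}

```text
time_s: 4.8
eef_pos: [0.5611, 0.19, 0.0458]
eef_rot: [-0.002, 0.675, 0.738, -0.002]
wrist_force: [-0.7, 0.4, 0.3]
opening: 0.449
grasp_force: 0.0
```

{"method": "apply_moves", "body": {
  "moves": [
    {"jaw": 0.3, "offset": [0, 0, 0], "rot": [0, 0, 0]},
    {"jaw": 0.2, "offset": [0, 0, 0], "rot": [0, 0, 0]},
    {"jaw": 0.1, "offset": [0, 0, 0], "rot": [0, 0, 0]},
    {"jaw": 0, "offset": [0, 0, 0], "rot": [0, 0, 0]},
    {"jaw": 0, "offset": [0, 0, 0], "rot": [0, 0, 0]}
  ]
}}

```text
time_s: 5.42
eef_pos: [0.5638, 0.1916, 0.0491]
eef_rot: [0.0, 0.674, 0.739, 0.0]
wrist_force: [-3.6, -2.5, 6.4]
opening: 0.081
grasp_force: 58.9
```

{"method": "apply_moves", "body": {
  "moves": [
    {"jaw": 0, "offset": [0, -2, 0], "rot": [0, 0, 0]},
    {"jaw": 0, "offset": [0, -4, -0.5], "rot": [0, 0, 0]},
    {"jaw": 0, "offset": [0, -4, -0.5], "rot": [0, 0, 0]},
    {"jaw": 0, "offset": [0, -4, -0.5], "rot": [0, 0, 0]},
    {"jaw": 0, "offset": [0, -4, -0.5], "rot": [0, 0, 0]}
  ]
}}

```text
time_s: 6.05
eef_pos: [0.5445, 0.19, 0.0494]
eef_rot: [-0.001, 0.674, 0.739, -0.001]
wrist_force: [1.3, 0.2, -2.4]
opening: 0.08
grasp_force: 58.6
```

```bash
python3 -c "
from h import *
st();im,P=cloud('scene');save('s1.png',im)
for i in range(4): ctrl.camera('scene'); print(ctrl.get_obs()['wrist_force'].round(2) if hasattr(ctrl.get_obs()['wrist_force'],'round') else ctrl.get_obs()['wrist_force'])
"
```

```text
time_s 6.05
q [1.3000e-01 3.6640e-01 1.7119e+00 1.0000e-04 1.0648e+00 3.8900e-02]
eef_pos [0.5445 0.19   0.0494]
eef_rot [-5.000e-04  6.742e-01  7.385e-01 -6.000e-04]
wrist_force [ 1.3056  0.2437 -2.3987]
torque [-0.0287 -0.0949  0.0035]
opening 0.0799
grasp_force 58.6104
[-1.68 -0.06  0.81]
[-1.48 -0.04  0.46]
[-1.36 -0.73  0.1 ]
[-0.78  0.14 -0.26]
```

{"method": "apply_moves", "body": {
  "moves": [
    {"jaw": 0, "offset": [0, -3, 0], "rot": [0, 0, 0]},
    {"jaw": 0, "offset": [0, -3, 0], "rot": [0, 0, 0]},
    {"jaw": 0, "offset": [0, -3, 0], "rot": [0, 0, 0]},
    {"jaw": 0, "offset": [0, -2, 0], "rot": [0, 0, 0]},
    {"jaw": 0, "offset": [0, -1, 0], "rot": [0, 0, 0]}
  ]
}}

```text
time_s: 6.92
eef_pos: [0.5335, 0.1889, 0.0499]
eef_rot: [-0.0, 0.674, 0.739, -0.0]
wrist_force: [-0.9, 0.8, -1.9]
opening: 0.085
grasp_force: 58.6
```

{"method": "apply_moves", "body": {
  "moves": [
    {"jaw": 0, "offset": [0, -0.5, 0], "rot": [0, 0, 0]},
    {"jaw": 0, "offset": [0, -0.5, 0], "rot": [0, 0, 0]},
    {"jaw": 0, "offset": [0, -0.5, 0], "rot": [0, 0, 0]},
    {"jaw": 0, "offset": [0, -0.5, 0], "rot": [0, 0, 0]},
    {"jaw": 0, "offset": [0, 0, 0], "rot": [0, 0, 0]}
  ]
}}

```text
time_s: 7.55
eef_pos: [0.5316, 0.1888, 0.0499]
eef_rot: [-0.0, 0.674, 0.739, -0.0]
wrist_force: [0.1, -0.2, -2.6]
opening: 0.085
grasp_force: 58.6
```

{"method": "apply_moves", "body": {
  "moves": [
    {"jaw": 0, "offset": [0, -0.5, 0], "rot": [0, 0, 0]},
    {"jaw": 0, "offset": [0, -0.5, 0], "rot": [0, 0, 0]},
    {"jaw": 0, "offset": [0, -0.5, 0], "rot": [0, 0, 0]},
    {"jaw": 0, "offset": [0, -0.5, 0], "rot": [0, 0, 0]},
    {"jaw": 0, "offset": [0, 0, 0], "rot": [0, 0, 0]}
  ]
}}

```text
time_s: 8.18
eef_pos: [0.5296, 0.1886, 0.0499]
eef_rot: [-0.0, 0.674, 0.739, -0.0]
wrist_force: [-0.6, -0.6, -1.4]
opening: 0.085
grasp_force: 58.6
```

{"method": "apply_moves", "body": {
  "moves": [
    {"jaw": 0, "offset": [0, -0.5, 0], "rot": [0, 0, 0]},
    {"jaw": 0, "offset": [0, -0.5, 0], "rot": [0, 0, 0]},
    {"jaw": 0, "offset": [0, -0.5, 0], "rot": [0, 0, 0]},
    {"jaw": 0, "offset": [0, -0.5, 0], "rot": [0, 0, 0]},
    {"jaw": 0, "offset": [0, 0, 0], "rot": [0, 0, 0]}
  ]
}}

```text
time_s: 8.8
eef_pos: [0.5276, 0.1884, 0.0499]
eef_rot: [-0.0, 0.674, 0.739, -0.0]
wrist_force: [-0.3, -0.7, -2.1]
opening: 0.081
grasp_force: 58.6
```

{"method": "apply_moves", "body": {
  "moves": [
    {"jaw": 0, "offset": [0, -0.5, 0], "rot": [0, 0, 0]},
    {"jaw": 0, "offset": [0, -0.5, 0], "rot": [0, 0, 0]},
    {"jaw": 0, "offset": [0, -0.5, 0], "rot": [0, 0, 0]},
    {"jaw": 0, "offset": [0, -0.5, 0], "rot": [0, 0, 0]},
    {"jaw": 0, "offset": [0, 0, 0], "rot": [0, 0, 0]}
  ]
}}

```text
time_s: 9.43
eef_pos: [0.5255, 0.1882, 0.0499]
eef_rot: [-0.0, 0.674, 0.739, -0.0]
wrist_force: [0.5, 0.4, -2.6]
opening: 0.085
grasp_force: 58.6
```

{"method": "apply_moves", "body": {
  "moves": [
    {"jaw": 0, "offset": [0, -0.5, 0], "rot": [0, 0, 0]},
    {"jaw": 0, "offset": [0, -0.5, 0], "rot": [0, 0, 0]},
    {"jaw": 0, "offset": [0, -0.5, 0], "rot": [0, 0, 0]},
    {"jaw": 0, "offset": [0, -0.5, 0], "rot": [0, 0, 0]},
    {"jaw": 0, "offset": [0, 0, 0], "rot": [0, 0, 0]}
  ]
}}

```text
time_s: 10.05
eef_pos: [0.5236, 0.188, 0.0499]
eef_rot: [-0.0, 0.674, 0.739, -0.0]
wrist_force: [-0.3, 0.4, -2.1]
opening: 0.083
grasp_force: 58.6
```

{"method": "apply_moves", "body": {
  "moves": [
    {"jaw": 0, "offset": [0, -0.5, 0], "rot": [0, 0, 0]},
    {"jaw": 0, "offset": [0, -0.5, 0], "rot": [0, 0, 0]},
    {"jaw": 0, "offset": [0, -0.5, 0], "rot": [0, 0, 0]},
    {"jaw": 0, "offset": [0, -0.5, 0], "rot": [0, 0, 0]},
    {"jaw": 0, "offset": [0, 0, 0], "rot": [0, 0, 0]}
  ]
}}

```text
time_s: 10.68
eef_pos: [0.5216, 0.1878, 0.0499]
eef_rot: [-0.0, 0.674, 0.739, -0.0]
wrist_force: [0.3, -0.1, -2.1]
opening: 0.087
grasp_force: 58.6
```

{"method": "apply_moves", "body": {
  "moves": [
    {"jaw": 0, "offset": [0, -0.5, 0], "rot": [0, 0, 0]},
    {"jaw": 0, "offset": [0, -0.5, 0], "rot": [0, 0, 0]},
    {"jaw": 0, "offset": [0, -0.5, 0], "rot": [0, 0, 0]},
    {"jaw": 0, "offset": [0, -0.5, 0], "rot": [0, 0, 0]},
    {"jaw": 0, "offset": [0, 0, 0], "rot": [0, 0, 0]}
  ]
}}

```text
time_s: 11.3
eef_pos: [0.5196, 0.1877, 0.0499]
eef_rot: [-0.0, 0.674, 0.739, -0.0]
wrist_force: [0.6, -0.4, -1.5]
opening: 0.082
grasp_force: 58.6
```

{"method": "apply_moves", "body": {
  "moves": [
    {"jaw": 0, "offset": [0, -0.5, 0], "rot": [0, 0, 0]},
    {"jaw": 0, "offset": [0, -0.5, 0], "rot": [0, 0, 0]},
    {"jaw": 0, "offset": [0, -0.5, 0], "rot": [0, 0, 0]},
    {"jaw": 0, "offset": [0, -0.5, 0], "rot": [0, 0, 0]},
    {"jaw": 0, "offset": [0, 0, 0], "rot": [0, 0, 0]}
  ]
}}

```text
time_s: 11.92
eef_pos: [0.5176, 0.1875, 0.0499]
eef_rot: [-0.0, 0.674, 0.739, -0.0]
wrist_force: [0.0, 0.4, -2.1]
opening: 0.081
grasp_force: 58.6
```

{"method": "apply_moves", "body": {
  "moves": [
    {"jaw": 0, "offset": [0, -0.5, 0], "rot": [0, 0, 0]},
    {"jaw": 0, "offset": [0, -0.5, 0], "rot": [0, 0, 0]},
    {"jaw": 0, "offset": [0, -0.5, 0], "rot": [0, 0, 0]},
    {"jaw": 0, "offset": [0, -0.5, 0], "rot": [0, 0, 0]},
    {"jaw": 0, "offset": [0, 0, 0], "rot": [0, 0, 0]}
  ]
}}

```text
time_s: 12.55
eef_pos: [0.5156, 0.1873, 0.0499]
eef_rot: [-0.0, 0.674, 0.739, -0.0]
wrist_force: [-0.9, -0.4, -2.4]
opening: 0.086
grasp_force: 58.6
```

{"method": "apply_moves", "body": {
  "moves": [
    {"jaw": 0, "offset": [0, -0.5, 0], "rot": [0, 0, 0]},
    {"jaw": 0, "offset": [0, -0.5, 0], "rot": [0, 0, 0]},
    {"jaw": 0, "offset": [0, -0.5, 0], "rot": [0, 0, 0]},
    {"jaw": 0, "offset": [0, -0.5, 0], "rot": [0, 0, 0]},
    {"jaw": 0, "offset": [0, 0, 0], "rot": [0, 0, 0]}
  ]
}}

```text
time_s: 13.18
eef_pos: [0.5136, 0.1871, 0.0499]
eef_rot: [-0.0, 0.674, 0.738, -0.0]
wrist_force: [-0.2, 0.5, -1.5]
opening: 0.08
grasp_force: 58.6
```

Run:
```python
from h import *
im,P=cloud('top'); q=P.reshape(-1,3)
m=(q[:,0]>.48)&(q[:,0]<.56)&(q[:,1]>.1)&(q[:,1]<.28)&(q[:,2]>.072)&(q[:,2]<.092); f=q[m]
print(len(f),cv2.minAreaRect((f[:,:2]*1000).astype(np.float32)))
```

```text
11 ((511.2855529785156, 229.3743438720703), (2.0731589794158936, 12.121240615844727), 89.24349975585938)
```

{"method": "apply_moves", "body": {
  "moves": [
    {"jaw": 0, "offset": [0, -0.5, 0], "rot": [0, 0, 0]},
    {"jaw": 0, "offset": [0, -0.5, 0], "rot": [0, 0, 0]},
    {"jaw": 0, "offset": [0, -0.5, 0], "rot": [0, 0, 0]},
    {"jaw": 0, "offset": [0, -0.5, 0], "rot": [0, 0, 0]},
    {"jaw": 0, "offset": [0, 0, 0], "rot": [0, 0, 0]}
  ]
}}

```text
time_s: 13.85
eef_pos: [0.5116, 0.1869, 0.0499]
eef_rot: [-0.0, 0.674, 0.738, -0.0]
wrist_force: [-0.2, -0.4, -2.7]
opening: 0.085
grasp_force: 58.6
```

{"method": "apply_moves", "body": {
  "moves": [
    {"jaw": 0, "offset": [0, -0.5, 0], "rot": [0, 0, 0]},
    {"jaw": 0, "offset": [0, -0.5, 0], "rot": [0, 0, 0]},
    {"jaw": 0, "offset": [0, -0.5, 0], "rot": [0, 0, 0]},
    {"jaw": 0, "offset": [0, -0.5, 0], "rot": [0, 0, 0]},
    {"jaw": 0, "offset": [0, 0, 0], "rot": [0, 0, 0]}
  ]
}}

```text
time_s: 14.48
eef_pos: [0.5097, 0.1867, 0.0499]
eef_rot: [-0.0, 0.674, 0.739, -0.0]
wrist_force: [-0.2, -0.9, -2.5]
opening: 0.079
grasp_force: 58.6
```

{"method": "apply_moves", "body": {
  "moves": [
    {"jaw": 0, "offset": [0, -0.5, 0], "rot": [0, 0, 0]},
    {"jaw": 0, "offset": [0, -0.5, 0], "rot": [0, 0, 0]},
    {"jaw": 0, "offset": [0, -0.5, 0], "rot": [0, 0, 0]},
    {"jaw": 0, "offset": [0, -0.5, 0], "rot": [0, 0, 0]},
    {"jaw": 0, "offset": [0, 0, 0], "rot": [0, 0, 0]}
  ]
}}

```text
time_s: 15.1
eef_pos: [0.5077, 0.1866, 0.0499]
eef_rot: [-0.0, 0.674, 0.739, -0.0]
wrist_force: [-0.7, -0.8, -1.8]
opening: 0.082
grasp_force: 58.6
```

{"method": "apply_moves", "body": {
  "moves": [
    {"jaw": 0, "offset": [0, -0.5, 0], "rot": [0, 0, 0]},
    {"jaw": 0, "offset": [0, -0.5, 0], "rot": [0, 0, 0]},
    {"jaw": 0, "offset": [0, -0.5, 0], "rot": [0, 0, 0]},
    {"jaw": 0, "offset": [0, -0.5, 0], "rot": [0, 0, 0]},
    {"jaw": 0, "offset": [0, 0, 0], "rot": [0, 0, 0]}
  ]
}}

```text
time_s: 15.72
eef_pos: [0.5066, 0.1864, 0.0502]
eef_rot: [0.001, 0.674, 0.738, 0.001]
wrist_force: [4.7, 0.8, -3.8]
opening: 0.086
grasp_force: 58.6
```

{"method": "apply_moves", "body": {
  "moves": [
    {"jaw": 0, "offset": [0, 0, 0], "rot": [0, 0, 0]},
    {"jaw": 0, "offset": [0, 0, 0], "rot": [0, 0, 0]},
    {"jaw": 0, "offset": [0, 0, 0], "rot": [0, 0, 0]},
    {"jaw": 0, "offset": [0, 0, 0], "rot": [0, 0, 0]},
    {"jaw": 0, "offset": [0, 0, 0], "rot": [0, 0, 0]}
  ]
}}

```text
time_s: 16.35
eef_pos: [0.5065, 0.1864, 0.0501]
eef_rot: [0.001, 0.674, 0.738, 0.001]
wrist_force: [5.7, 0.4, -4.3]
opening: 0.083
grasp_force: 58.5
```

{"method": "apply_moves", "body": {
  "moves": [
    {"jaw": 0, "offset": [0, 1, 0.8], "rot": [0, 0, 0]},
    {"jaw": 0.2, "offset": [0, 0, 0], "rot": [0, 0, 0]},
    {"jaw": 0.4, "offset": [0, 0, 0], "rot": [0, 0, 0]},
    {"jaw": 0.4, "offset": [0, 0, 0], "rot": [0, 0, 0]},
    {"jaw": 0.4, "offset": [0, 0, -20], "rot": [0, 0, 0]}
  ]
}}

```text
time_s: 16.98
eef_pos: [0.5051, 0.1863, 0.0679]
eef_rot: [-0.001, 0.674, 0.738, -0.001]
wrist_force: [-0.1, 0.4, 0.5]
opening: 0.399
grasp_force: 0.0
```

{"method": "apply_moves", "body": {
  "moves": [
    {"jaw": 0.4, "offset": [0, 0, -50], "rot": [0, 0, 0]},
    {"jaw": 0.4, "offset": [0, 0, -50], "rot": [0, 0, 10]},
    {"jaw": 0.2, "offset": [0, 0, 0], "rot": [0, 0, 10]},
    {"jaw": 0, "offset": [0, 0, 0], "rot": [0, 0, 10]},
    {"jaw": 0, "offset": [0, 0, 0], "rot": [0, 0, 10]}
  ]
}}

```text
time_s: 17.6
eef_pos: [0.5066, 0.1865, 0.1694]
eef_rot: [0.0, 0.887, 0.461, 0.0]
wrist_force: [0.2, -0.5, -0.5]
opening: 0.002
grasp_force: 0.0
```

{"method": "apply_moves", "body": {
  "moves": [
    {"jaw": 0, "offset": [0, 0, 0], "rot": [0, 0, 10]},
    {"jaw": 0, "offset": [0, 0, 0], "rot": [0, 0, 10]},
    {"jaw": 0, "offset": [0, 0, 0], "rot": [0, 0, 10]},
    {"jaw": 0, "offset": [0, 0, 0], "rot": [0, 0, 10]},
    {"jaw": 0, "offset": [0, 0, 0], "rot": [0, 0, 10]}
  ]
}}

```text
time_s: 18.23
eef_pos: [0.5066, 0.1865, 0.1692]
eef_rot: [0.0, 0.999, 0.043, -0.0]
wrist_force: [-0.1, 0.4, -0.7]
opening: 0.001
grasp_force: 0.0
```

```bash
cat > look.py <<'E'
from h import *
import sys
n=sys.argv[1]; st(); im,P=cloud('wrist'); save(n+'.png',im); np.save(n+'.npy',P)
q=P.reshape(-1,3)
m=(q[:,0]>.44)&(q[:,0]<.55)&(q[:,1]>.1)&(q[:,1]<.28)&(q[:,2]>.07)&(q[:,2]<.09); f=q[m]
print('fascia',len(f),f.mean(0).round(4),cv2.minAreaRect((f[:,:2]*1000).astype(np.float32)) if len(f) else 0)
for t in ['tab_pad']:
    for x in ctrl.outline_of('wrist',t)[:2]:
        s=P[x['region']]; print(t,x['score'],x['position'],np.nanmedian(s,0).round(4),np.nanpercentile(s,[3,97],axis=0).round(4))
E
python3 look.py w2
```

```text
time_s 18.225
q [0.1327 0.1347 1.7285 0.     1.2786 1.6183]
eef_pos [0.5066 0.1865 0.1692]
eef_rot [ 0.000e+00  9.991e-01  4.260e-02 -1.000e-04]
wrist_force [-0.1104  0.4308 -0.704 ]
torque [-0.0173 -0.0072 -0.0423]
opening 0.0012
grasp_force 0.0
fascia 1696 [0.5044 0.1896 0.0808] ((503.3491516113281, 188.37071228027344), (14.053488731384277, 123.74237060546875), 5.1166605949401855)
tab_pad 0.61 [321.4, 132.6] [0.5539 0.1947 0.0356] [[0.5296 0.1773 0.0329]
 [0.612  0.2071 0.041 ]]
```

View pics/w2.png

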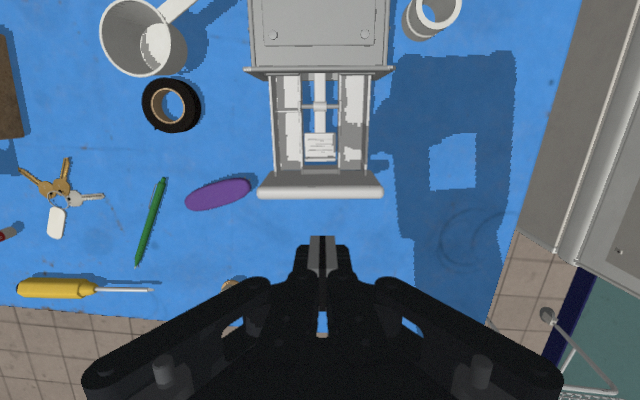

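Run:
```python
import numpy as np,cv2
P=np.load('w2.npy')
for r in range(128,192,2): print(r,P[r,320].round(4),P[r,312].round(4))
for c in range(296,346,4): print(c,P[150,c].round(4))
im=cv2.imread('pics/w2.png'); cv2.imwrite('pics/v2.png',cv2.resize(im[90:210,250:390],None,fx=5,fy=5,interpolation=cv2.INTER_CUBIC))
```

```text
128 [0.5624 0.1937 0.0339] [0.5598 0.2032 0.0028]
130 [0.5603 0.1936 0.0337] [0.5575 0.2031 0.0019]
132 [0.5582 0.1934 0.0329] [0.5551 0.2029 0.0011]
134 [0.5563 0.1932 0.0365] [0.5557 0.2017 0.037 ]
136 [0.5542 0.193  0.0358] [0.5535 0.2016 0.0365]
138 [0.5522 0.1929 0.0367] [0.5515 0.2014 0.0375]
140 [0.5501 0.1927 0.0373] [0.5494 0.2013 0.0374]
142 [0.548  0.1925 0.037 ] [0.547  0.2012 0.0353]
144 [0.5457 0.1923 0.0362] [0.545  0.201  0.0358]
146 [0.5436 0.1922 0.0361] [0.5429 0.2008 0.0369]
148 [0.5414 0.192  0.0356] [0.5406 0.2007 0.0355]
150 [0.5394 0.1918 0.0371] [0.5386 0.2005 0.0365]
152 [0.5369 0.1916 0.0346] [0.5362 0.2004 0.0347]
154 [0.5347 0.1914 0.0349] [0.5341 0.2002 0.0357]
156 [0.5326 0.1913 0.0354] [0.5321 0.2    0.0367]
158 [0.5312 0.1911 0.04  ] [0.5305 0.1997 0.0401]
160 [0.5292 0.1909 0.0412] [0.5284 0.1996 0.0407]
162 [0.5202 0.1905 0.0025] [0.519  0.2003 0.0009]
164 [0.5176 0.1903 0.0018] [0.5166 0.2001 0.0009]
166 [0.5164 0.1901 0.0085] [0.5156 0.1997 0.0087]
168 [0.5162 0.19   0.0199] [0.5151 0.1994 0.0184]
170 [0.515  0.1899 0.0253] [0.5141 0.1991 0.025 ]
172 [0.5128 0.1897 0.0262] [0.5119 0.1989 0.0256]
174 [0.5102 0.1895 0.0251] [0.5093 0.1987 0.0243]
176 [0.5097 0.1894 0.033 ] [0.509  0.1984 0.0335]
178 [0.5093 0.1893 0.041 ] [0.5085 0.1981 0.0409]
180 [0.5091 0.1892 0.0497] [0.508  0.1978 0.0483]
182 [0.5089 0.1891 0.0575] [0.508  0.1975 0.0568]
184 [0.5087 0.1891 0.0652] [0.508  0.1972 0.065 ]
186 [0.5098 0.1891 0.0772] [0.509  0.1969 0.0767]
188 [0.5086 0.1889 0.0801] [0.5079 0.1967 0.0799]
190 [0.5068 0.1888 0.0809] [0.5064 0.1965 0.0818]
296 [0.5326 0.2205 0.0043]
300 [0.5333 0.2155 0.0064]
304 [0.533  0.211  0.0021]
308 [0.5381 0.2048 0.0357]
312 [0.5386 0.2005 0.0365]
316 [0.5389 0.1961 0.0361]
320 [0.5394 0.1918 0.0371]
324 [0.5396 0.1875 0.0355]
328 [0.5399 0.1831 0.035 ]
332 [0.5404 0.1788 0.0361]
336 [0.5363 0.1723 0.0016]
340 [0.5401 0.1695 0.028 ]
344 [0.5376 0.1631 0.0058]
```

View pics/v2.png

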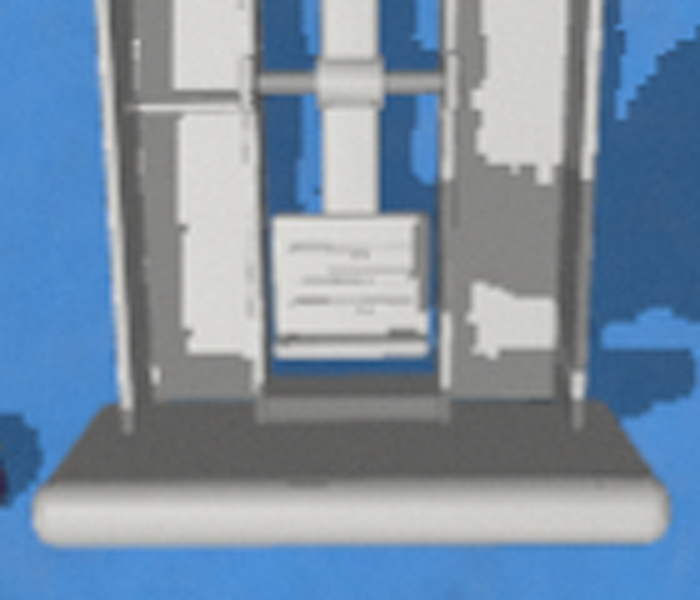

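{"method": "apply_moves", "body": {
  "moves": [
    {"jaw": 0, "offset": [39, -2.5, 0], "rot": [0, 0, 0]},
    {"jaw": 0, "offset": [0, 0, 40], "rot": [0, 0, 0]},
    {"jaw": 0, "offset": [0, 0, 40], "rot": [0, 0, 0]},
    {"jaw": 0, "offset": [0, 0, 40], "rot": [0, 0, 0]},
    {"jaw": 0, "offset": [0, 0, 0], "rot": [0, 0, 0]}
  ]
}}

```text
time_s: 18.95
eef_pos: [0.5421, 0.192, 0.0458]
eef_rot: [0.0, 0.999, 0.047, -0.004]
wrist_force: [0.1, 0.7, -0.2]
opening: -0.001
grasp_force: 0.0
```

{"method": "apply_moves", "body": {
  "moves": [
    {"jaw": 0, "offset": [0, 0, 2], "rot": [0, 0, 0]},
    {"jaw": 0, "offset": [0, 0, 2], "rot": [0, 0, 0]},
    {"jaw": 0, "offset": [0, 0, 2], "rot": [0, 0, 0]},
    {"jaw": 0, "offset": [0, 0, 1], "rot": [0, 0, 0]},
    {"jaw": 0, "offset": [0, 0, 0], "rot": [0, 0, 0]}
  ]
}}

```text
time_s: 19.58
eef_pos: [0.5454, 0.1925, 0.0423]
eef_rot: [-0.0, 0.999, 0.045, 0.0]
wrist_force: [0.7, 0.2, 0.7]
opening: -0.001
grasp_force: 0.0
```

```bash
python3 look.py w3
```

```text
time_s 19.575
q [0.1342 0.3793 1.7117 0.     1.0504 1.614 ]
eef_pos [0.5454 0.1925 0.0423]
eef_rot [-0.00e+00  9.99e-01  4.55e-02  1.00e-04]
wrist_force [0.7347 0.1668 0.6913]
torque [0.067  0.0182 0.0086]
opening -0.0008
grasp_force 0.0
fascia 278 [0.5065 0.19   0.0817] ((524.6875610351562, 190.6918182373047), (53.04360580444336, 109.97178649902344), 4.855971336364746)
tab_pad 0.71 [326.3, 203.8] [0.5567 0.1949 0.0354] [[0.5331 0.1765 0.0319]
 [0.6075 0.2074 0.038 ]]
```

View pics/w3.png

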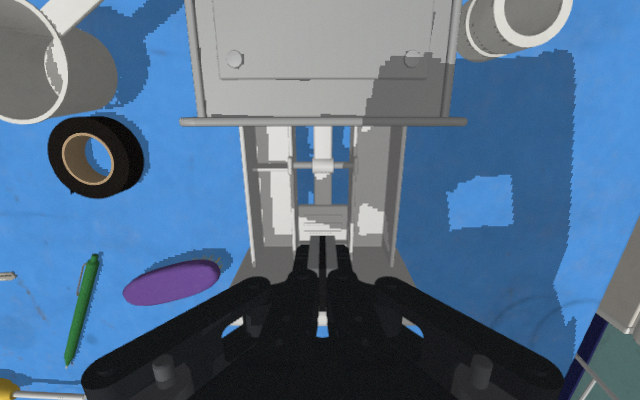

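{"method": "apply_moves", "body": {
  "moves": [
    {"jaw": 0, "offset": [0, 0, 2], "rot": [0, 0, 0]},
    {"jaw": 0, "offset": [0, 0, 2], "rot": [0, 0, 0]},
    {"jaw": 0, "offset": [0, 0, 1], "rot": [0, 0, 0]},
    {"jaw": 0, "offset": [0, 0, 1], "rot": [0, 0, 0]},
    {"jaw": 0, "offset": [0, 0, 0], "rot": [0, 0, 0]}
  ]
}}

```text
time_s: 20.3
eef_pos: [0.5453, 0.1925, 0.036]
eef_rot: [-0.0, 0.999, 0.045, -0.0]
wrist_force: [-0.5, -0.0, -0.3]
opening: 0.003
grasp_force: 0.0
```

{"method": "apply_moves", "body": {
  "moves": [
    {"jaw": 0, "offset": [0, 0, 0.5], "rot": [0, 0, 0]},
    {"jaw": 0, "offset": [0, 0, 0.5], "rot": [0, 0, 0]},
    {"jaw": 0, "offset": [0, 0, 0.5], "rot": [0, 0, 0]},
    {"jaw": 0, "offset": [0, 0, 0.5], "rot": [0, 0, 0]},
    {"jaw": 0, "offset": [0, 0, 0], "rot": [0, 0, 0]}
  ]
}}

```text
time_s: 20.92
eef_pos: [0.5453, 0.1925, 0.034]
eef_rot: [0.0, 0.999, 0.045, -0.0]
wrist_force: [0.5, 0.0, 0.3]
opening: -0.002
grasp_force: 0.0
```

{"method": "apply_moves", "body": {
  "moves": [
    {"jaw": 0, "offset": [0, 0, 0.5], "rot": [0, 0, 0]},
    {"jaw": 0, "offset": [0, 0, 0.5], "rot": [0, 0, 0]},
    {"jaw": 0, "offset": [0, 0, 0.5], "rot": [0, 0, 0]},
    {"jaw": 0, "offset": [0, 0, 0.5], "rot": [0, 0, 0]},
    {"jaw": 0, "offset": [0, 0, 0], "rot": [0, 0, 0]}
  ]
}}

```text
time_s: 21.55
eef_pos: [0.5453, 0.1925, 0.032]
eef_rot: [-0.0, 0.999, 0.045, -0.0]
wrist_force: [-0.1, -0.3, 0.6]
opening: 0.0
grasp_force: 0.0
```

{"method": "apply_moves", "body": {
  "moves": [
    {"jaw": 0, "offset": [0, 0, 0.5], "rot": [0, 0, 0]},
    {"jaw": 0, "offset": [0, 0, 0.5], "rot": [0, 0, 0]},
    {"jaw": 0, "offset": [0, 0, 0.5], "rot": [0, 0, 0]},
    {"jaw": 0, "offset": [0, 0, 0.5], "rot": [0, 0, 0]},
    {"jaw": 0, "offset": [0, 0, 0], "rot": [0, 0, 0]}
  ]
}}

```text
time_s: 22.18
eef_pos: [0.5453, 0.1925, 0.03]
eef_rot: [-0.0, 0.999, 0.045, -0.0]
wrist_force: [-0.3, 0.2, -0.1]
opening: -0.0
grasp_force: 0.0
```

Run:
```python
from h import *
im,P=cloud('wrist'); s,S=cloud('scene')
a=cv2.resize(im[120:280,240:410],(425,400),interpolation=cv2.INTER_CUBIC)
b=cv2.resize(s[130:260,260:400],(370,400)[:2],interpolation=cv2.INTER_CUBIC)
save('v4.png',np.hstack([a,b]))
for r in range(196,246,3): print(r,P[r,305].round(4),P[r,322].round(4))
```

```text
196 [0.5566 0.2068 0.0014] [0.5678 0.1949 0.0343]
199 [0.5543 0.2066 0.0017] [0.5651 0.1946 0.0321]
202 [0.552  0.2064 0.0018] [0.5633 0.1945 0.0327]
205 [0.5492 0.2063 0.0008] [0.5617 0.1943 0.0341]
208 [5.467e-01 2.061e-01 5.000e-04] [0.5594 0.1941 0.0333]
211 [0.5566 0.2048 0.034 ] [0.5577 0.194  0.0343]
214 [0.5555 0.2046 0.0365] [0.556  0.1938 0.0352]
217 [0.5532 0.2045 0.0358] [0.5549 0.1937 0.0376]
220 [0.5511 0.2043 0.0355] [0.5522 0.1935 0.0359]
223 [0.5496 0.2042 0.0371] [0.5505 0.1933 0.0368]
226 [0.5466 0.2041 0.0348] [0.5477 0.1931 0.0351]
229 [0.5451 0.2039 0.0362] [0.546  0.1929 0.036 ]
232 [0.5433 0.2037 0.0369] [0.5442 0.1927 0.0367]
235 [0.5403 0.2036 0.0351] [0.5416 0.1925 0.0357]
238 [0.5385 0.2034 0.0358] [0.5545 0.1937 0.0673]
241 [0.5361 0.2033 0.0354] [0.5555 0.1937 0.0728]
244 [0.5501 0.2024 0.0671] [0.5553 0.1937 0.0758]
```

View pics/v4.png

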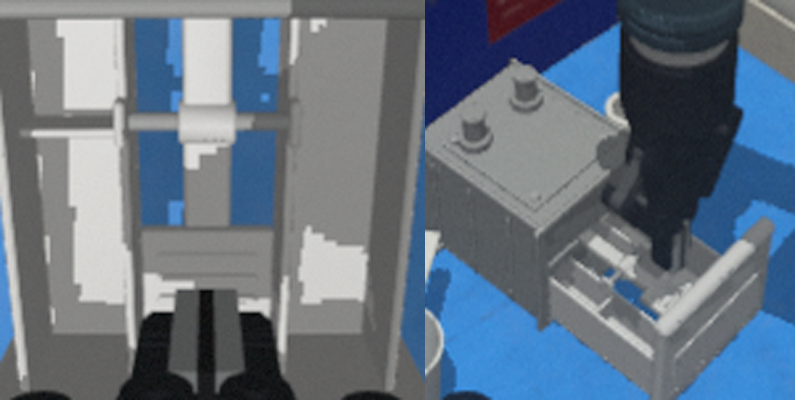

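Run:
```python
from h import *
s,S=cloud('scene')
for r in range(190,232,2):
    print(r,[(c,*(S[r,c]*1000).round(0).astype(int),s[r,c].mean().round()) for c in (346,350,354)])
im,P=cloud('wrist'); 
m=(abs(P[...,0]-.5453)<.02)&(abs(P[...,1]-.1925)<.02)&(P[...,2]>.045)
q=P[m]; print(len(q),q.min(0),np.percentile(q[:,2],[0,2,10,50]))
print(np.array(ctrl.camera_params('wrist')['mount']).round(3))
```

```text
190 [(346, np.int64(538), np.int64(223), np.int64(146), np.float64(32.0)), (350, np.int64(533), np.int64(217), np.int64(146), np.float64(37.0)), (354, np.int64(532), np.int64(209), np.int64(142), np.float64(34.0))]
192 [(346, np.int64(548), np.int64(212), np.int64(128), np.float64(34.0)), (350, np.int64(537), np.int64(214), np.int64(137), np.float64(35.0)), (354, np.int64(530), np.int64(210), np.int64(139), np.float64(35.0))]
194 [(346, np.int64(553), np.int64(207), np.int64(117), np.float64(34.0)), (350, np.int64(542), np.int64(208), np.int64(125), np.float64(36.0)), (354, np.int64(532), np.int64(208), np.int64(131), np.float64(35.0))]
196 [(346, np.int64(552), np.int64(208), np.int64(114), np.float64(37.0)), (350, np.int64(550), np.int64(199), np.int64(109), np.float64(34.0)), (354, np.int64(530), np.int64(210), np.int64(129), np.float64(36.0))]
198 [(346, np.int64(548), np.int64(211), np.int64(114), np.float64(37.0)), (350, np.int64(546), np.int64(204), np.int64(110), np.float64(38.0)), (354, np.int64(531), np.int64(209), np.int64(123), np.float64(35.0))]
200 [(346, np.int64(531),
[... 2909 characters left out ...]
t64(541), np.int64(194), np.int64(35), np.float64(176.0))]
228 [(346, np.int64(546), np.int64(210), np.int64(37), np.float64(152.0)), (350, np.int64(543), np.int64(203), np.int64(35), np.float64(195.0)), (354, np.int64(507), np.int64(231), np.int64(80), np.float64(181.0))]
230 [(346, np.int64(546), np.int64(211), np.int64(32), np.float64(128.0)), (350, np.int64(540), np.int64(206), np.int64(33), np.float64(194.0)), (354, np.int64(503), np.int64(235), np.int64(81), np.float64(196.0))]
17916 [0.53174082 0.17250582 0.06412249] [0.06412249 0.07506198 0.09829114 0.14233628]
[[-0.    -0.955 -0.296  0.074]
 [ 1.    -0.    -0.    -0.   ]
 [ 0.    -0.296  0.955 -0.173]
 [ 0.     0.     0.     1.   ]]
```

{"method": "apply_moves", "body": {
  "moves": [
    {"jaw": 0, "offset": [0, 0, 2.5], "rot": [0, 0, 0]},
    {"jaw": 0, "offset": [0, 0, 2.5], "rot": [0, 0, 0]},
    {"jaw": 0, "offset": [0, 0, 2.5], "rot": [0, 0, 0]},
    {"jaw": 0, "offset": [0, 0, 2.5], "rot": [0, 0, 0]},
    {"jaw": 0, "offset": [0, 0, 0], "rot": [0, 0, 0]}
  ]
}}

```text
time_s: 23.0
eef_pos: [0.5451, 0.1925, 0.0198]
eef_rot: [0.0, 0.999, 0.045, -0.0]
wrist_force: [-0.3, 1.1, -0.0]
opening: -0.004
grasp_force: 0.0
```

Run:
```python
from h import *
s,S=cloud('scene'); o=ctrl.get_obs(); print(o['eef_pos'],o['wrist_force'])
im,P=cloud('wrist'); x,y,_=o['eef_pos']
for Q in (P,S,np.load('w2.npy')):
    if Q is not P and Q is not S: x,y=.5066,.1865
    m=(abs(Q[...,0]-x)<.02)&(abs(Q[...,1]-y)<.02)&(Q[...,2]>.044)
    print(np.percentile(Q[m][:,2],[0,1,2,5]).round(4))
# overall gripper low points by region
m=(P[...,2]>.05)&(P[...,0]<.60)&(P[...,0]>.49)&(abs(P[...,1]-.19)>.02)&(abs(P[...,1]-.19)<.07)&(im.mean(2)<60)
print(np.percentile(P[m][:,2],[0,1,5]))
```

```text
[0.54526271 0.19248675 0.01994139] [0.36618021 0.09451128 0.00102573]
[0.0541 0.0604 0.0647 0.0751]
[0.05   0.0546 0.0571 0.0609]
[0.0446 0.0634 0.0799 0.2079]
[0.06756976 0.09953715 0.1053611 ]
```

{"method": "apply_moves", "body": {
  "moves": [
    {"jaw": 0, "offset": [0, 0, 3], "rot": [0, 0, 0]},
    {"jaw": 0, "offset": [0, 0, 3], "rot": [0, 0, 0]},
    {"jaw": 0, "offset": [0, 0, 3], "rot": [0, 0, 0]},
    {"jaw": 0, "offset": [0, 0, 2], "rot": [0, 0, 0]},
    {"jaw": 0, "offset": [0, 0, 0], "rot": [0, 0, 0]}
  ]
}}

```text
time_s: 23.72
eef_pos: [0.5452, 0.1925, 0.0088]
eef_rot: [0.0, 0.999, 0.045, -0.0]
wrist_force: [-1.0, -0.3, -0.0]
opening: 0.001
grasp_force: 0.0
```

{"method": "apply_moves", "body": {
  "moves": [
    {"jaw": 0, "offset": [0, 0, 0.5], "rot": [0, 0, 0]},
    {"jaw": 0, "offset": [0, 0, 0.5], "rot": [0, 0, 0]},
    {"jaw": 0, "offset": [0, 0, 0.5], "rot": [0, 0, 0]},
    {"jaw": 0, "offset": [0, 0, 0.5], "rot": [0, 0, 0]},
    {"jaw": 0, "offset": [0, 0, 0], "rot": [0, 0, 0]}
  ]
}}

```text
time_s: 24.35
eef_pos: [0.5453, 0.1925, 0.007]
eef_rot: [0.0, 0.999, 0.045, -0.0]
wrist_force: [-0.1, -0.5, 0.2]
opening: 0.0
grasp_force: 0.0
```

{"method": "apply_moves", "body": {
  "moves": [
    {"jaw": 0, "offset": [0, 0, 0.5], "rot": [0, 0, 0]},
    {"jaw": 0, "offset": [0, 0, 0.5], "rot": [0, 0, 0]},
    {"jaw": 0, "offset": [0, 0, 0.5], "rot": [0, 0, 0]},
    {"jaw": 0, "offset": [0, 0, 0.5], "rot": [0, 0, 0]},
    {"jaw": 0, "offset": [0, 0, 0], "rot": [0, 0, 0]}
  ]
}}

```text
time_s: 24.98
eef_pos: [0.5454, 0.1925, 0.0054]
eef_rot: [0.0, 0.999, 0.045, 0.0]
wrist_force: [-1.3, 0.2, 2.6]
opening: -0.0
grasp_force: 1.8
```

{"method": "apply_moves", "body": {
  "moves": [
    {"jaw": 0, "offset": [0, 0, 0.5], "rot": [0, 0, 0]},
    {"jaw": 0, "offset": [0, 0, 0.5], "rot": [0, 0, 0]},
    {"jaw": 0, "offset": [0, 0, 0.5], "rot": [0, 0, 0]},
    {"jaw": 0, "offset": [0, 0, 0.5], "rot": [0, 0, 0]},
    {"jaw": 0, "offset": [0, 0, 0], "rot": [0, 0, 0]}
  ]
}}

```text
time_s: 25.6
eef_pos: [0.5452, 0.1925, 0.0032]
eef_rot: [0.0, 0.999, 0.045, -0.0]
wrist_force: [-2.6, 0.1, 5.0]
opening: 0.004
grasp_force: 3.0
```

{"method": "apply_moves", "body": {
  "moves": [
    {"jaw": 0, "offset": [0, 0, 0.5], "rot": [0, 0, 0]},
    {"jaw": 0, "offset": [0, 0, 0.5], "rot": [0, 0, 0]},
    {"jaw": 0, "offset": [0, 0, 0.5], "rot": [0, 0, 0]},
    {"jaw": 0, "offset": [0, 0, 0.5], "rot": [0, 0, 0]},
    {"jaw": 0, "offset": [0, 0, 0], "rot": [0, 0, 0]}
  ]
}}

```text
time_s: 26.22
eef_pos: [0.5451, 0.1925, 0.0014]
eef_rot: [0.0, 0.999, 0.045, -0.0]
wrist_force: [-4.0, -0.2, 7.1]
opening: 0.001
grasp_force: 4.0
```

{"method": "apply_moves", "body": {
  "moves": [
    {"jaw": 0, "offset": [0, 0, 0.4], "rot": [0, 0, 0]},
    {"jaw": 0, "offset": [0, 0, 0.4], "rot": [0, 0, 0]},
    {"jaw": 0, "offset": [0, 0, 0.4], "rot": [0, 0, 0]},
    {"jaw": 0, "offset": [0, 0, 0.3], "rot": [0, 0, 0]},
    {"jaw": 0, "offset": [0, 0, 0], "rot": [0, 0, 0]}
  ]
}}

```text
time_s: 26.85
eef_pos: [0.5451, 0.1925, 0.0]
eef_rot: [0.0, 0.999, 0.045, -0.0]
wrist_force: [-5.0, -1.0, 9.4]
opening: -0.001
grasp_force: 4.6
```

Run:
```python
from h import *
F=[]
for i in range(4):
    o=ctrl.get_obs(); F.append(o['wrist_force']); im,P=cloud('wrist')
print(np.mean(F,0),o['eef_pos'])
save('w5.png',im)
u=[]
ex=np.array([np.cos(.0915),np.sin(.0915)]); ey=np.array([-ex[1],ex[0]]); M=np.array([.614,.1987])
a=(P[...,:2]-M)@ex*1000; b=(P[...,:2]-M)@ey*1000; z=P[...,2]*1000
# tab arm strip |b|<5 : z vs a ; outer wall tops
for lo in range(-90,5,4):
    m=(a>lo)&(a<lo+4)&(abs(b+np.nanmedian(0))<6)&(z>15)&(z<50)&(im.mean(2)>70)
    w=(a>lo)&(a<lo+4)&(abs(b)>47)&(abs(b)<54)&(z>28)&(z<50)&(im.mean(2)>70)
    print(lo,m.sum(),np.median(z[m]).round(1) if m.any() else '',w.sum(),np.median(z[w]).round(1) if w.any() else '')
```

```text
[-4.51475524 -0.97355997  9.07802367] [5.45166963e-01 1.92521453e-01 4.20436700e-05]
-90 0  104 35.0
-86 0  120 35.1
-82 0  115 35.1
-78 0  123 35.6
-74 0  129 35.5
-70 0  126 35.5
-66 0  137 35.6
-62 307 38.1 133 36.0
-58 181 29.8 147 35.9
-54 129 29.9 147 35.9
-50 135 30.7 158 36.2
-46 147 31.4 162 36.1
-42 153 32.1 166 36.7
-38 155 32.8 179 36.7
-34 140 36.1 176 36.8
-30 200 36.5 189 37.0
-26 186 35.2 194 36.8
-22 180 35.9 202 37.0
-18 193 36.7 204 37.2
-14 200 37.4 221 37.3
-10 204 38.1 220 37.2
-6 69 38.8 65 37.8
-2 0  0 
2 0  0
```

{"method": "apply_moves", "body": {
  "moves": [
    {"jaw": 0, "offset": [-0.5, 0, 0.4], "rot": [0, 0, 0]},
    {"jaw": 0, "offset": [-0.5, 0, 0], "rot": [0, 0, 0]},
    {"jaw": 0, "offset": [-0.5, 0, 0], "rot": [0, 0, 0]},
    {"jaw": 0, "offset": [-0.5, 0, 0], "rot": [0, 0, 0]},
    {"jaw": 0, "offset": [0, 0, 0], "rot": [0, 0, 0]}
  ]
}}

```text
time_s: 27.68
eef_pos: [0.5451, 0.1925, 0.0005]
eef_rot: [-0.0, 0.999, 0.045, 0.002]
wrist_force: [-0.9, 0.2, 8.1]
opening: -0.001
grasp_force: 4.1
```

{"method": "apply_moves", "body": {
  "moves": [
    {"jaw": 0, "offset": [-0.5, 0, 0.2], "rot": [0, 0, 0]},
    {"jaw": 0, "offset": [-0.5, 0, 0.2], "rot": [0, 0, 0]},
    {"jaw": 0, "offset": [-0.5, 0, 0], "rot": [0, 0, 0]},
    {"jaw": 0, "offset": [-0.5, 0, 0], "rot": [0, 0, 0]},
    {"jaw": 0, "offset": [0, 0, 0], "rot": [0, 0, 0]}
  ]
}}

```text
time_s: 28.3
eef_pos: [0.5451, 0.1925, 0.0008]
eef_rot: [-0.0, 0.999, 0.045, 0.004]
wrist_force: [4.0, -0.2, 7.5]
opening: -0.002
grasp_force: 3.5
```

{"method": "apply_moves", "body": {
  "moves": [
    {"jaw": 0, "offset": [-0.5, 0, 0.2], "rot": [0, 0, 0]},
    {"jaw": 0, "offset": [-0.5, 0, 0.2], "rot": [0, 0, 0]},
    {"jaw": 0, "offset": [0, 0, 0], "rot": [0, 0, 0]},
    {"jaw": 0, "offset": [0, 0, 0], "rot": [0, 0, 0]},
    {"jaw": 0, "offset": [0, 0, 0], "rot": [0, 0, 0]}
  ]
}}

```text
time_s: 28.92
eef_pos: [0.5442, 0.1924, 0.0005]
eef_rot: [-0.0, 0.999, 0.045, 0.004]
wrist_force: [3.5, 0.7, 7.4]
opening: -0.002
grasp_force: 3.5
```

```bash
cat > tab.py <<'E'
from h import *
F=[]
for i in range(2):
    o=ctrl.get_obs(); F.append(o['wrist_force']); im,P=cloud('wrist')
print(o['time_s'],np.mean(F,0).round(2),np.round(o['eef_pos'],4))
ex=np.array([np.cos(.0915),np.sin(.0915)]); ey=np.array([-ex[1],ex[0]]); M=np.array([.614,.1987])
a=(P[...,:2]-M)@ex*1000; b=(P[...,:2]-M)@ey*1000; z=P[...,2]*1000; br=im.mean(2)>70
w=(abs(b)>47)&(abs(b)<54)&(z>28)&(z<50)&br&(a<-8)&(a>-90)
m=(abs(b)<6)&(z>22)&(z<50)&br&(a<-8)&(a>-60)
pw=np.polyfit(a[w],z[w],1); print('wall',pw)
# pivot bump excluded by robust fit
x,y=a[m],z[m]; p=np.polyfit(x,y,1)
for _ in range(8):
    k=abs(y-np.polyval(p,x))<1.2; p=np.polyfit(x[k],y[k],1)
print('tab',p,k.mean(),'angle',p[0]-pw[0])
# pin bump and pad rear edge position along a
for lo in range(-66,0,2):
    s=(abs(b)<6)&(a>lo)&(a<lo+2)&(z>20)&(z<50)&br
    if s.any(): print((lo,int(s.sum()),float(np.median(z[s]).round(1))),end=' ')
E
python3 tab.py
```

```text
28.975 [2.93 0.35 8.03] [5.442e-01 1.924e-01 5.000e-04]
wall [2.42388489e-02 3.60083216e+01]
tab [ 0.16853523 39.11019358] 0.74279176201373 angle 0.14429637882441596
(-64, 14, 31.4) (-62, 258, 40.0) (-60, 79, 32.2) (-58, 111, 31.1) (-56, 66, 29.7) (-54, 65, 30.2) (-52, 68, 30.5) (-50, 68, 30.8) (-48, 68, 31.2) (-46, 79, 31.3) (-44, 71, 31.8) (-42, 72, 32.1) (-40, 77, 32.5) (-38, 85, 32.9) (-36, 66, 33.3) (-34, 72, 35.4) (-32, 85, 36.5) (-30, 93, 36.7) (-28, 104, 36.2) (-26, 96, 35.0) (-24, 89, 35.2) (-22, 92, 35.5) (-20, 92, 36.0) (-18, 96, 36.3) (-16, 97, 36.4) (-14, 96, 36.9) (-12, 98, 37.2) (-10, 100, 37.5) (-8, 102, 37.9) (-6, 121, 38.3) (-4, 26, 38.5)
```

{"method": "apply_moves", "body": {
  "moves": [
    {"jaw": 0, "offset": [0, 0, 0.4], "rot": [0, 0, 0]},
    {"jaw": 0, "offset": [0, 0, 0.4], "rot": [0, 0, 0]},
    {"jaw": 0, "offset": [-0.5, 0, 0], "rot": [0, 0, 0]},
    {"jaw": 0, "offset": [-0.5, 0, 0], "rot": [0, 0, 0]},
    {"jaw": 0, "offset": [-0.5, 0, 0], "rot": [0, 0, 0]}
  ]
}}

```text
time_s: 29.65
eef_pos: [0.5432, 0.1923, -0.0001]
eef_rot: [-0.0, 0.999, 0.045, 0.004]
wrist_force: [5.6, 0.4, 7.3]
opening: -0.002
grasp_force: 4.1
```

```bash
python3 tab.py
```

```text
29.7 [5.49 0.59 7.14] [ 5.433e-01  1.923e-01 -1.000e-04]
wall [2.43669475e-02 3.60382014e+01]
tab [ 0.18116292 39.55365804] 0.7544419134396355 angle 0.15679597494098482
(-64, 89, 32.0) (-62, 226, 40.5) (-60, 69, 31.7) (-58, 109, 31.2) (-56, 68, 29.6) (-54, 72, 29.9) (-52, 63, 30.3) (-50, 73, 30.5) (-48, 72, 31.1) (-46, 75, 31.3) (-44, 71, 31.5) (-42, 72, 32.0) (-40, 77, 32.4) (-38, 85, 32.8) (-36, 67, 33.2) (-34, 72, 35.6) (-32, 86, 36.4) (-30, 91, 36.6) (-28, 104, 36.3) (-26, 102, 35.1) (-24, 90, 35.3) (-22, 95, 35.7) (-20, 93, 35.9) (-18, 92, 36.4) (-16, 95, 36.8) (-14, 104, 37.3) (-12, 98, 37.6) (-10, 100, 37.8) (-8, 99, 38.2) (-6, 125, 38.5) (-4, 49, 38.9)
```

{"method": "apply_moves", "body": {
  "moves": [
    {"jaw": 0, "offset": [-0.5, 0, 0], "rot": [0, 0, 0]},
    {"jaw": 0, "offset": [-0.5, 0, 0], "rot": [0, 0, 0]},
    {"jaw": 0, "offset": [-0.5, 0, 0.2], "rot": [0, 0, 0]},
    {"jaw": 0, "offset": [0, 0, 0], "rot": [0, 0, 0]},
    {"jaw": 0, "offset": [0, 0, 0], "rot": [0, 0, 0]}
  ]
}}

```text
time_s: 30.38
eef_pos: [0.5421, 0.1922, -0.0002]
eef_rot: [-0.0, 0.999, 0.045, 0.005]
wrist_force: [5.0, 1.1, 7.2]
opening: -0.003
grasp_force: 4.3
```

```bash
python3 tab.py
```

```text
30.425 [5.27 1.02 7.39] [ 5.421e-01  1.922e-01 -2.000e-04]
wall [2.27724611e-02 3.59596345e+01]
tab [ 0.18194552 39.68777452] 0.7699866011612327 angle 0.15917306231841583
(-66, 23, 30.9) (-64, 277, 39.9) (-62, 64, 31.7) (-60, 90, 31.7) (-58, 95, 29.5) (-56, 68, 29.6) (-54, 62, 30.0) (-52, 68, 30.3) (-50, 75, 30.8) (-48, 70, 31.1) (-46, 75, 31.4) (-44, 77, 31.7) (-42, 75, 32.3) (-40, 79, 32.4) (-38, 81, 33.1) (-36, 63, 34.5) (-34, 79, 36.3) (-32, 95, 36.6) (-30, 99, 36.5) (-28, 105, 35.4) (-26, 88, 35.1) (-24, 91, 35.5) (-22, 95, 35.8) (-20, 95, 36.2) (-18, 95, 36.6) (-16, 98, 36.9) (-14, 98, 37.1) (-12, 106, 37.5) (-10, 117, 38.1) (-8, 100, 38.4) (-6, 100, 38.7) (-4, 100, 39.0)
```

{"method": "apply_moves", "body": {
  "moves": [
    {"jaw": 0, "offset": [-0.5, 0, 0], "rot": [0, 0, 0]},
    {"jaw": 0, "offset": [-0.5, 0, 0], "rot": [0, 0, 0]},
    {"jaw": 0, "offset": [-0.5, 0, 0], "rot": [0, 0, 0]},
    {"jaw": 0, "offset": [-0.5, 0, 0], "rot": [0, 0, 0]},
    {"jaw": 0, "offset": [0, 0, 0], "rot": [0, 0, 0]}
  ]
}}

```text
time_s: 31.1
eef_pos: [0.5401, 0.192, -0.0002]
eef_rot: [-0.0, 0.999, 0.045, 0.005]
wrist_force: [4.6, 0.1, 7.2]
opening: 0.005
grasp_force: 4.3
```

{"method": "apply_moves", "body": {
  "moves": [
    {"jaw": 0, "offset": [-0.5, 0, 0], "rot": [0, 0, 0]},
    {"jaw": 0, "offset": [-0.5, 0, 0], "rot": [0, 0, 0]},
    {"jaw": 0, "offset": [-0.5, 0, 0], "rot": [0, 0, 0]},
    {"jaw": 0, "offset": [-0.5, 0, 0], "rot": [0, 0, 0]},
    {"jaw": 0, "offset": [-0.5, 0, 0], "rot": [0, 0, 0]}
  ]
}}

```text
time_s: 31.72
eef_pos: [0.5376, 0.1918, -0.0002]
eef_rot: [-0.0, 0.999, 0.045, 0.005]
wrist_force: [5.7, 1.5, 7.5]
opening: -0.001
grasp_force: 4.2
```

```bash
python3 tab.py
```

```text
31.775 [5.47 1.37 7.61] [ 5.375e-01  1.918e-01 -2.000e-04]
wall [2.36392132e-02 3.59992647e+01]
tab [ 0.18062159 40.35592819] 0.8132108486439195 angle 0.15698237462935263
(-66, 67, 31.7) (-64, 113, 31.0) (-62, 72, 29.2) (-60, 64, 29.6) (-58, 68, 30.0) (-56, 70, 30.3) (-54, 68, 30.6) (-52, 76, 31.2) (-50, 73, 31.5) (-48, 77, 31.7) (-46, 79, 32.1) (-44, 76, 32.5) (-42, 80, 33.1) (-40, 69, 35.3) (-38, 81, 36.4) (-36, 91, 36.5) (-34, 101, 36.2) (-32, 108, 34.9) (-30, 83, 34.9) (-28, 91, 35.4) (-26, 94, 35.8) (-24, 95, 36.3) (-22, 97, 36.7) (-20, 99, 36.9) (-18, 109, 37.1) (-16, 113, 37.6) (-14, 100, 37.9) (-12, 100, 38.2) (-10, 124, 38.5) (-8, 100, 39.2) (-6, 125, 39.4) (-4, 102, 39.9) (-2, 130, 40.0)
```

{"method": "apply_moves", "body": {
  "moves": [
    {"jaw": 0, "offset": [-1, 0, 0], "rot": [0, 0, 0]},
    {"jaw": 0, "offset": [-1, 0, 0], "rot": [0, 0, 0]},
    {"jaw": 0, "offset": [-1, 0, 0], "rot": [0, 0, 0]},
    {"jaw": 0, "offset": [-1, 0, 0], "rot": [0, 0, 0]},
    {"jaw": 0, "offset": [-1, 0, 0], "rot": [0, 0, 0]}
  ]
}}

```text
time_s: 32.45
eef_pos: [0.5325, 0.1913, -0.0003]
eef_rot: [-0.0, 0.999, 0.045, 0.005]
wrist_force: [4.7, -0.5, 7.2]
opening: -0.003
grasp_force: 4.2
```

{"method": "apply_moves", "body": {
  "moves": [
    {"jaw": 0, "offset": [-1.5, 0, 0], "rot": [0, 0, 0]},
    {"jaw": 0, "offset": [-1.5, 0, 0], "rot": [0, 0, 0]},
    {"jaw": 0, "offset": [-1.5, 0, 0], "rot": [0, 0, 0]},
    {"jaw": 0, "offset": [-1.5, 0, 0], "rot": [0, 0, 0]},
    {"jaw": 0, "offset": [-1, 0, 0], "rot": [0, 0, 0]}
  ]
}}

```text
time_s: 33.08
eef_pos: [0.5254, 0.1907, -0.0004]
eef_rot: [-0.0, 0.999, 0.045, 0.004]
wrist_force: [3.8, -0.2, 4.4]
opening: -0.002
grasp_force: 1.9
```

```bash
python3 tab.py
```

```text
33.125 [4.22 0.02 4.82] [ 0.5248  0.1906 -0.0007]
wall [5.56452461e-04 3.34079965e+01]
tab [ 0.11364962 36.70668192] 0.8188524590163935 angle 0.11309316594457432
(-66, 72, 29.3) (-64, 77, 29.4) (-62, 79, 29.6) (-60, 74, 29.8) (-58, 73, 30.2) (-56, 79, 30.3) (-54, 60, 31.1) (-52, 83, 33.2) (-50, 85, 33.9) (-48, 96, 33.6) (-46, 104, 32.7) (-44, 93, 31.7) (-42, 90, 32.0) (-40, 86, 32.2) (-38, 87, 32.5) (-36, 93, 32.6) (-34, 95, 32.9) (-32, 98, 33.0) (-30, 99, 33.4) (-28, 94, 33.7) (-26, 97, 33.9) (-24, 98, 34.2) (-22, 109, 34.3) (-20, 113, 34.5) (-18, 100, 34.7) (-16, 123, 35.1) (-14, 95, 35.2) (-12, 119, 35.5) (-10, 97, 35.7) (-8, 121, 35.8) (-6, 113, 36.2) (-4, 119, 36.2) (-2, 126, 36.4)
```

{"method": "apply_moves", "body": {
  "moves": [
    {"jaw": 0, "offset": [-2, 0, 0.1], "rot": [0, 0, 0]},
    {"jaw": 0, "offset": [-2.5, 0, 0], "rot": [0, 0, 0]},
    {"jaw": 0, "offset": [-2.5, 0, 0], "rot": [0, 0, 0]},
    {"jaw": 0, "offset": [-2.5, 0, 0], "rot": [0, 0, 0]},
    {"jaw": 0, "offset": [-2.5, 0, 0], "rot": [0, 0, 0]}
  ]
}}

```text
time_s: 33.8
eef_pos: [0.513, 0.1896, -0.0008]
eef_rot: [-0.0, 0.999, 0.045, 0.004]
wrist_force: [5.0, 0.0, 5.5]
opening: -0.003
grasp_force: 5.1
```

{"method": "apply_moves", "body": {
  "moves": [
    {"jaw": 0, "offset": [-2.5, 0, 0], "rot": [0, 0, 0]},
    {"jaw": 0, "offset": [-3, 0, 0], "rot": [0, 0, 0]},
    {"jaw": 0, "offset": [-3, 0, 0], "rot": [0, 0, 0]},
    {"jaw": 0, "offset": [-3, 0, 0], "rot": [0, 0, 0]},
    {"jaw": 0, "offset": [-2, 0, 0], "rot": [0, 0, 0]}
  ]
}}

```text
time_s: 34.42
eef_pos: [0.4996, 0.1883, -0.0008]
eef_rot: [-0.0, 0.999, 0.045, 0.004]
wrist_force: [3.5, -0.2, 5.4]
opening: 0.002
grasp_force: 5.1
```

{"method": "apply_moves", "body": {
  "moves": [
    {"jaw": 0, "offset": [-3, 0, 0], "rot": [0, 0, 0]},
    {"jaw": 0, "offset": [-3, 0, 0], "rot": [0, 0, 0]},
    {"jaw": 0, "offset": [-3, 0, 0], "rot": [0, 0, 0]},
    {"jaw": 0, "offset": [-3, 0, 0], "rot": [0, 0, 0]},
    {"jaw": 0, "offset": [-2, 0, 0], "rot": [0, 0, 0]}
  ]
}}

```text
time_s: 35.05
eef_pos: [0.4856, 0.1871, -0.0008]
eef_rot: [-0.0, 0.999, 0.045, 0.004]
wrist_force: [5.2, 0.4, 6.4]
opening: -0.003
grasp_force: 5.2
```

```bash
python3 tab.py
```

```text
35.1 [4.46 0.26 5.85] [ 0.4854  0.1871 -0.0009]
wall [-9.63170345e-04  3.33341568e+01]
tab [ 0.11547149 41.46728038] 0.9207389749702026 angle 0.11643466197451081
(-66, 99, 33.9) (-64, 100, 34.2) (-62, 121, 34.3) (-60, 102, 34.7) (-58, 100, 34.8) (-56, 123, 35.0) (-54, 96, 35.5) (-52, 119, 35.7) (-50, 96, 35.8) (-48, 120, 36.1) (-46, 120, 36.3) (-44, 118, 36.4) (-42, 125, 36.7) (-40, 127, 36.9) (-38, 134, 37.3) (-36, 136, 37.5) (-34, 134, 37.7) (-32, 28, 37.2)
```

{"method": "apply_moves", "body": {
  "moves": [
    {"jaw": 0, "offset": [2, 0, -1], "rot": [0, 0, 0]},
    {"jaw": 0, "offset": [2, 0, -3], "rot": [0, 0, 0]},
    {"jaw": 0, "offset": [0, 0, -5], "rot": [0, 0, 0]},
    {"jaw": 0, "offset": [0, 0, -15], "rot": [0, 0, 0]},
    {"jaw": 0, "offset": [0, 0, -30], "rot": [0, 0, 0]}
  ]
}}

```text
time_s: 35.78
eef_pos: [0.4842, 0.1868, 0.0511]
eef_rot: [0.0, 0.999, 0.045, -0.002]
wrist_force: [0.0, 0.4, 0.7]
opening: 0.0
grasp_force: 0.0
```

{"method": "apply_moves", "body": {
  "moves": [
    {"jaw": 0, "offset": [0, 0, -40], "rot": [0, 0, 0]},
    {"jaw": 0, "offset": [0, 0, -40], "rot": [0, 0, 0]},
    {"jaw": 0, "offset": [0, 0, -20], "rot": [0, 0, 0]},
    {"jaw": 0, "offset": [0, 0, 0], "rot": [0, 0, 0]},
    {"jaw": 0, "offset": [0, 0, 0], "rot": [0, 0, 0]}
  ]
}}

```text
time_s: 36.4
eef_pos: [0.4848, 0.187, 0.1505]
eef_rot: [0.0, 0.999, 0.045, -0.001]
wrist_force: [-0.4, 0.2, -0.7]
opening: -0.0
grasp_force: 0.0
```

```bash
sed -i 's/-62 *,/-62,/; s/a>-60/a>-128/; s/a>-90/a>-155/; s/range(-66,0,2)/range(-190,0,6)/' tab.py; python3 tab.py
python3 - <<'E'
from h import *
im,P=cloud('wrist'); save('w6.png',im); q=P.reshape(-1,3)
m=(q[:,0]<.48)&(q[:,0]>.4)&(q[:,1]>.1)&(q[:,1]<.28)&(q[:,2]>.068)&(q[:,2]<.09); f=q[m]
print(len(f),f.mean(0),cv2.minAreaRect((f[:,:2]*1000).astype(np.float32)))
E
```

```text
36.45 [-0.36 -0.02 -0.67] [0.4846 0.1869 0.15  ]
wall [2.59704348e-04 3.39527883e+01]
tab [-3.27388555e-03  3.09036206e+01] 0.7153846153846154 angle -0.00353358989677142
(-160, 14, 25.4) (-142, 34, 37.0) (-136, 18, 34.3) (-130, 23, 34.6) (-124, 19, 34.7) (-118, 24, 34.3) (-112, 19, 30.9) (-106, 23, 31.1) (-100, 24, 31.3) (-94, 23, 31.4) (-88, 25, 33.8) (-82, 26, 31.1) (-76, 29, 30.8) (-70, 24, 31.0) (-64, 24, 31.3) (-58, 24, 30.9) (-52, 24, 31.0) (-46, 33, 31.0) (-40, 24, 31.2) (-34, 35, 31.1) 1762 [0.44926733 0.18404366 0.07930895] ((447.8544006347656, 184.0803985595703), (13.329678535461426, 124.07200622558594), 5.254692077636719)
```

View pics/w6.png

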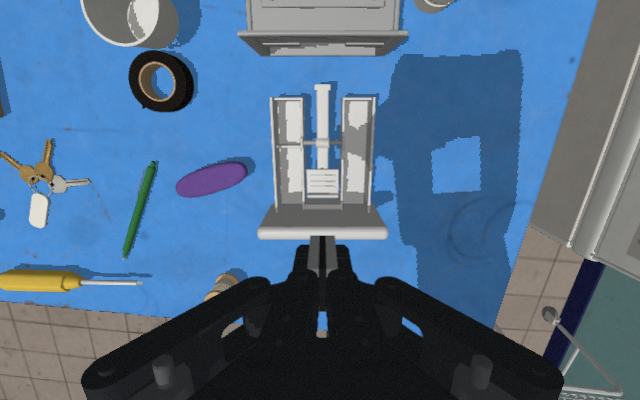

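The drawer lies flat in front of the box, with its fascia at about (322,232) and its rear arm end at (322,88), clear of the mouth at row 50. The tab has sprung back, nothing nearby has moved, and the gripper is well above everything.

```bash
python3 -c "
from bench import ctrl
print(ctrl.hand_in())"
```

```text
the job is handed in; nothing more can be done
None
```

The job is handed in: the drawer came past its stop with the tab held down and now lies flat on the table, its origin about 100 mm in front of the mouth. The tab has sprung back, wrist force stayed around 10 N or less at every reading, and the neighbouring objects were not disturbed. The hand-in returned no verdict.

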